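# Unlock the mixing cup and nest the set

### The job

The filler mixing is done: clear away the three steel cups. Draw back the sprung collar on the mixer until the locked middle-sized cup pops up, take that cup out of its socket and stand it inside the largest cup, then stand the smallest cup inside the middle one, so that all three end nested upright on the bench. Let the collar spring back and leave the other things on the bench where they lie.

Things in the scene. Friction and masses are not known exactly. Their poses are not given: they have to be found in the camera images.
- socket (a point): Centre of the mouth of the mixer's cup socket: top of a steel barrel, 50 mm outside, 39 mm bore, 68 mm above the bench, on the middle of a fixed grey box 92 x 92 x 40 mm high. z up; y runs along the collar's two wings, x is square to them. The middle cup's foot starts locked in it.
- collar (a joint): How far (m) the sprung collar is drawn back, straight down: 0 up at rest (locked), 0.010 fully down. Takes 5 N to start, 9 N at full travel; springs back when let go. Past about 0.007 the catches let go of the cup's foot (locked, it cannot be pulled out) and a weak spring lifts the empty cup 12 mm; it stays up when the collar returns, and can be drawn straight up.
- wing_a (a point): Grip point on one of the collar's two steel wings, 72 mm from the socket's axis, at mid thickness (59 mm above the bench at rest; moves with the collar). The wing is a level bar 14 mm wide (x), 10 mm thick (z), from 30 to 84 mm from the axis (y), free air below its outer half. Can be pinched across its width from above or pushed down. Axes as the socket's.
- wing_b (a point): The same point on the opposite wing, on the other side (-y) of the socket.
- cup_l_mid (a point): Middle of the largest cup, on its axis, 30 mm above its underside. Steel, on the bench, mouth up, 60 mm high, outside diameter 82 mm at the rim and 76 mm at the bottom of the bowl, walls 3 mm. z up; round, yaw is free. Stands on a foot 36 mm in diameter, 22 mm high; flat floor inside 27 mm above the underside, 70 mm across. 0.22 kg.
- cup_m_mid (a point): Middle of the middle cup, on its axis, 38 mm above its underside. Steel, 76 mm high, outside diameter 58 mm at the rim, 54 mm at the bottom of the bowl, walls 3 mm, same foot; floor inside 27 mm above the underside, 48 mm across. z up, yaw free. Starts locked in the socket, mouth up, rim about 55 mm above the socket's mouth. Nested: 35 mm above the largest cup's middle. About 0.15 kg.
- cup_s_mid (a point): Middle of the smallest cup, on its axis, 42 mm above its underside. Steel, on the bench, mouth up, 84 mm high, outside diameter 42 mm at the rim, 40 mm at the bottom of the bowl, same foot. z up, yaw free. Nested, it stands on the middle cup's floor with this point 31 mm above that cup's middle. About 0.11 kg.
- tub: Bystander: white round filler tub with its lid on, 92 mm diameter, 85 mm high; origin at its underside.
- sanding_block: Bystander: cork sanding block, 45 x 80 x 23 mm high; origin at its underside.
- pencil: Bystander: flat carpenter's pencil lying on the bench, 130 x 10 x 7 mm, long along its x; origin at its underside.
- rule: Bystander: folded wooden rule lying on the bench, 160 x 13 x 8 mm, long along its x; origin at its underside.
- spatula: Bystander: filler spatula lying on the bench, 200 mm long.
- offcut: Bystander: finger-jointed wood offcut, about 74 x 120 x 22 mm high; origin at its underside.

How it is judged:
On the way, in this order (a step that is already met when the one before it is completed fails the run):
1. the collar is drawn back (value of joint collar above 0.0065 m), for 0.05 s.
2. the middle cup has been drawn up out of the socket (z of cup_m_mid in the frame of socket above 0.045 m), for 0.1 s.
3. the middle cup stands inside the largest cup and has been let go (horizontal distance between cup_m_mid and cup_l_mid below 0.016 m and z of cup_m_mid in the frame of cup_l_mid between 0.03 and 0.04 m and angle between cup_m_mid's own z axis and vertical below 0.1 rad and contact force between the fingers and anything else below 0.1 N), for 0.2 s.
At the end, for the whole second after the job is handed in: Largest cup upright on the bench; middle cup standing on the floor inside it (axes within 16 mm, height within 5 mm); smallest likewise inside the middle one (axes within 14 mm, height within 5 mm); all upright within 0.1 rad; collar back up within 2 mm; bystanders moved less than 40 mm (horizontal distance between cup_m_mid and cup_l_mid below 0.016 m and z of cup_m_mid in the frame of cup_l_mid between 0.03 and 0.04 m and angle between each of cup_m_mid, cup_s_mid, cup_l_mid's own z axis and vertical below 0.1 rad and horizontal distance between cup_s_mid and cup_m_mid below 0.014 m and z of cup_s_mid in the frame of cup_m_mid between 0.026 and 0.036 m and height (world z) of cup_l_mid below 0.035 m and value of joint collar below 0.002 m); the robot touches nothing.
It fails at once if another thing on the bench is moved more than 40 mm (distance of any of tub, sanding_block, pencil, rule, spatula, offcut from where it was at the start of the episode above 0.04 m).
It also fails if it takes over 72 s, if anything falls off the work surface, if the arm or the gripper's body presses on something with over 40 N, if the wrist force passes 120 N, or if a joint passes its speed limit or range.

### The arm

A 6-joint arm with a two-finger parallel gripper is mounted at the origin on the work surface. World frame = base frame: x ahead of the robot, y to its left, z up, the work surface at z = 0. Lengths are in m, angles in rad, forces in N, time in s.
With the tool pointing down it reaches from about 0.25 to 0.85 m from the base axis. Payload 12.5 kg.
Tool frame: the origin (TCP) lies at the very end of the fingers, on their centre line; the grasp point (between the pads) lies 19 mm behind it (grasp_offset is the z of the grasp point in the tool frame, in m); z points along the fingers, y is the direction in which the jaws open and shut (so a half turn about z gives the same grasp; the last joint's range is limited). The gripper opens to 93 mm and grips with 3 to 60 N. Pads are 15 mm wide; open, the fingers measure 128 mm over their backs; the gripper's body (75 mm by 188 mm) begins 65 mm behind the grasp point.
Start: joints at [-1.41, 0.351, 1.652, -0, 1.139, -0.085], TCP at [0.134, -0.533, 0.219] pointing down, gripper open.
Joint ranges: [-2.75, 2.75], [-0.79, 2.1], [0.01, 2.65], [-1.57, 4.71], [0.07, 3.14], [-2.87, 2.87]. Speed limits (rad/s): [2.22, 2.22, 2.79, 3.14, 3.14, 3.14].

### API

Orientations are given as [roll, pitch, yaw] about the fixed x, y, z axes, in that order (R = Rz(yaw) Ry(pitch) Rx(roll)).
In Python, from plant import sense, read_camera, camera_model, job_done, grasp_offset gives the robot as it stands.
- The arm moves only by the tool jog_arm, never from a script. Its argument "plan" is a list of rows, each an object with "grip": the opening, from 0 (shut) to 1 (fully open); "dp": the shift along the world's x, y, z in m, a list of three; "angular": the turn, a rotation vector about the world's x, y, z in rad, a list of three. A call has 1 to 20 rows; each row shifts and turns the pose as measured when the row begins; what a row does not reach is not made up. A row lasts 1/8 s, in which the tool goes at most 62.5 mm and 10.7 degrees, less where a joint would pass 70% of its speed; a pose out of reach is approached as far as the arm can. A call with a gripper value outside its range is refused whole. The fingers move at their own pace and stop on an object; the grip force is fixed at half the most. Time passes only in rows, so rows that do not move let the fingers close. It gives the time, the measured TCP pose, the force and the opening at its end, in the units of the state.
- sense(): the state, without advancing time (a new reading comes with each control period).
- read_camera(name): name is "side" or "top" or "wrist"; returns the picture (480x640x3 uint8, red, green, blue); there is no depth.
- camera_model(name): a dict with "vertical_fov" (degrees; the focal length in pixels is half the picture's height over the tangent of half this angle, whatever the lens; pixels are square), "cx", "cy" (the principal point, pixels), "dist_coeffs" ([k1, k2, p1, p2, k3] as OpenCV has them; the pictures are not rectified), "rvec" (rotation vector, rad) and "tvec" (3), from world to camera coordinates, as OpenCV has them. Camera axes: x right, y down, z forward; pixel columns grow to the right and rows downward; lengths in m; the calibration is good to about 2 mm. A picture is of the moment at which its call begins: read the wrist's pose just before it. camera_model takes no time and is no camera call; for the wrist camera it gives the pose at the moment of the call.
- job_done(): hands the job in, once; it reports no verdict.
The state is a dict: "clock": time; "joint_pos": joint angles; "qd": joint speeds; "effort": joint torques, N m; "tool_pos": TCP position; "eef_rot": TCP orientation; "force": force on the tool from outside, world axes, zero at the start; "wrist_torque": the same for the moment, N m; "width": finger opening in m.
Only numpy, scipy, OpenCV 4.12 (cv2) and the standard library are available. Lean on these libraries where they do the work, as an engineer would, in place of code of your own. Each camera call takes 0.05 s, during which the arm holds its last target. There are 200 camera calls.

## Working session

There is one attempt and no reset: what is moved stays moved. The work goes in short steps, Python scripts to look and compute and a tool call to move; the robot and the scene stay as the last step left them, time stands still between calls to the robot, and variables do not carry over. Pictures are saved under pics/ and viewed, about 8 in all and at most 12, crops included, and the job is handed in when it is done.

Besides the shell and the picture viewer there is one more tool, called after "Call:" by a JSON object that holds its "method" and its "body". jog_arm: Moves the arm, as the interface text tells. Its arguments: {"type":"object","properties":{"plan":{"type":"array","items":{"type":"object","properties":{"grip":{"type":"number"},"dp":{"type":"array","items":{"type":"number"}},"angular":{"type":"array","items":{"type":"number"}}}}}},"required":["plan"]}

```bash
mkdir -p pics
cat > h.py <<'E'
import numpy as np, cv2, json
from plant import *
def K(m):
    f=240/np.tan(np.radians(m['vertical_fov'])/2)
    return np.array([[f,0,m['cx']],[0,f,m['cy']],[0,0,1.]])
def ray(m,uv):
    p=cv2.undistortPoints(np.array([[uv]],float),K(m),np.array(m['dist_coeffs'],float))[0,0]
    R=cv2.Rodrigues(np.array(m['rvec'],float))[0];t=np.array(m['tvec'],float).ravel()
    return -R.T@t, R.T@np.array([p[0],p[1],1])
def atz(m,uv,z):
    c,d=ray(m,uv); return c+d*(z-c[2])/d[2]
def proj(m,P):
    return cv2.projectPoints(np.array(P,float).reshape(-1,1,3),np.array(m['rvec'],float),np.array(m['tvec'],float),K(m),np.array(m['dist_coeffs'],float))[0][:,0]
def snap(n,f):
    m=camera_model(n); im=read_camera(n); cv2.imwrite(f'pics/{f}.png',im[:,:,::-1]); json.dump({k:np.array(v).tolist() for k,v in m.items()},open(f'pics/{f}.json','w')); return m,im
E
python3 - <<'E'
from h import *
print(sense(), grasp_offset)
for n in('top','side','wrist'):
    m,_=snap(n,n+'0'); print(n,ray(m,(320,240)))
E
```

```text
{'clock': 0.0, 'joint_pos': array([-1.40957852e+00,  3.51244138e-01,  1.65240899e+00, -2.57462501e-05,
        1.13907781e+00, -8.46315824e-02]), 'qd': array([ 6.21324419e-04, -1.21793481e-05, -2.21078649e-04,  2.60283622e-05,
       -1.21592550e-03,  1.61984728e-03]), 'effort': array([-5.94123376e-04, -4.97326005e+01, -2.85251820e+01,  7.00019393e-02,
        2.57069146e-02, -9.11440156e-05]), 'tool_pos': array([ 0.13380719, -0.53313208,  0.21810283]), 'eef_rot': array([-3.14045646e+00, -7.29320413e-05,  2.45860133e-01]), 'force': array([-0.3319201 ,  0.53102664, -0.16804915]), 'wrist_torque': array([-0.03256492,  0.00978535,  0.05121348]), 'width': 0.0931536344307343} -0.0188
top (array([ 0.36728281, -0.04846908,  1.18120351]), array([ 0.20166776, -0.00464222, -0.97947111]))
side (array([0.28627796, 0.45526277, 0.69247452]), array([ 0.35414114, -0.59661776, -0.72033296]))
wrist (array([ 0.20740821, -0.51395191,  0.38342574]), array([-0.27202419, -0.06287719, -0.96025128]))
```

View pics/top0.png

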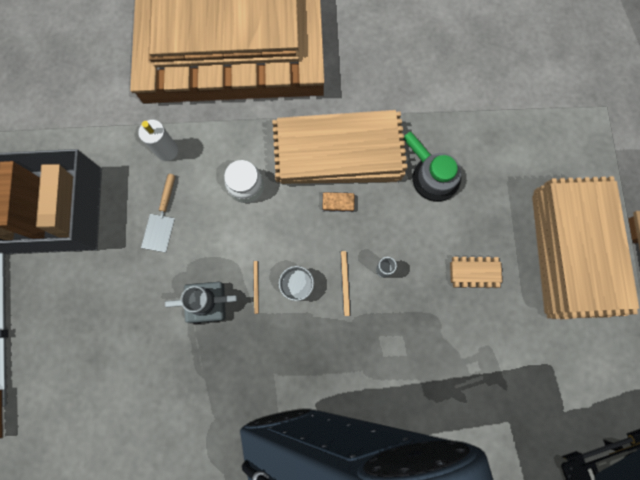

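View pics/side0.png

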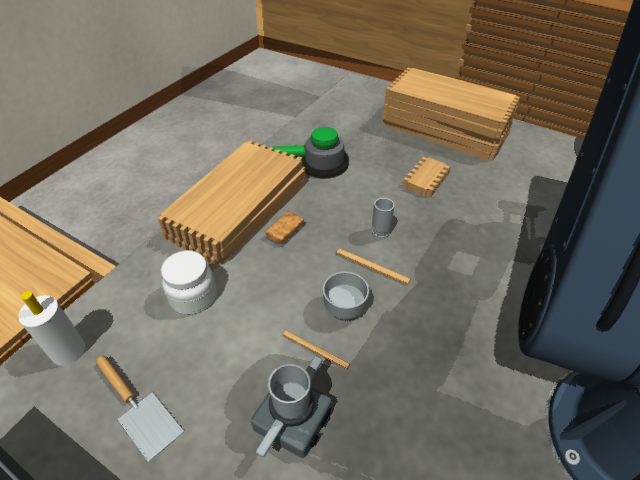

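The top view shows the mixer at (200,300), with its wings running left-right at (165,303) and (235,298). The large cup is at (296,283) and the small cup at (387,266). Pencil and rule lie either side of the large cup. The side view shows the same objects, at (290,400), (346,293) and (383,215). Next I'll enlarge these.

Run:
```python
from h import *
t=cv2.imread('pics/top0.png');s=cv2.imread('pics/side0.png')
def c(im,x,y,w,h,k):return cv2.resize(im[y:y+h,x:x+w],None,fx=k,fy=k,interpolation=cv2.INTER_CUBIC)
o=np.zeros((600,800,3),np.uint8)
def put(a,x,y):o[y:y+a.shape[0],x:x+a.shape[1]]=a
put(c(t,160,270,80,60,5),0,0)       # 400x300
put(c(t,270,255,50,60,4),400,0)     #200x240
put(c(t,370,250,40,50,5),600,0)     #200x250
put(c(s,245,355,100,100,3),0,300)  #300x300
put(c(s,315,265,60,60,4),300,300)  #240
put(c(s,365,190,40,50,5),560,300)  #200x250
cv2.imwrite('pics/mont.png',o)
```

```text
(no output)
```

View pics/mont.png

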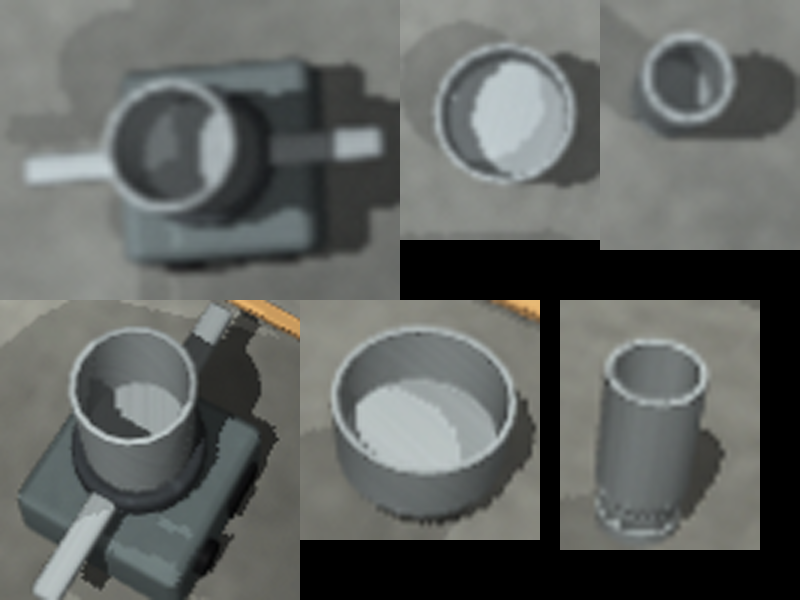

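The crops give these top-view rim centres: M (194.4,299), L (296,283.3), S (387.5,265.4). In the side view they are M (289,383), L (345.8,289.5), S (384,204.5). The wing tips in the top view are at (164.6,304) and (236.2,298.3).

Run:
```python
from h import *
T=json.load(open('pics/top0.json'));S=json.load(open('pics/side0.json'))
for n,z,a,b in [('M',.123,(194,298.7),(288.9,382.9)),('L',.06,(295.9,283.1),(345.6,289.3)),('S',.084,(387.2,265.2),(383.8,204.2))]:
    A=atz(T,a,z);B=atz(S,b,z)
    ca,da=ray(T,a);cb,db=ray(S,b)
    s=np.linalg.lstsq(np.c_[da,-db],cb-ca,rcond=None)[0]
    print(n,A.round(4),B.round(4),'tri',(ca+s[0]*da).round(4),(cb+s[1]*db).round(4))
a=atz(T,(164.4,303.8),.064);b=atz(T,(236,298.2),.064);print(a,b,np.linalg.norm(a-b),(a+b)/2,np.degrees(np.arctan2(*(a-b)[1::-1])))
# wing in side: tips
a2=atz(S,(245+47/3,355+(594-300)/3),.064); b2=atz(S,(245+222/3,355+10/3),.064);print(a2,b2)
for n,uv in [('pencil1',(255.5,262)),('pencil2',(256.5,313)),('rule1',(344.5,251)),('rule2',(347,315)),('tub',(242,175))]:print(n,atz(T,uv,.007)[:2].round(3))
```

```text
M [0.4651 0.2298 0.123 ] [0.465  0.2343 0.123 ] tri [0.4657 0.2315 0.1166] [0.467  0.2319 0.1168]
L [0.4974 0.0071 0.06  ] [0.4969 0.0115 0.06  ] tri [0.498  0.0074 0.0544] [0.4987 0.0076 0.0545]
S [ 0.5269 -0.2067  0.084 ] [ 0.5262 -0.2022  0.084 ] tri [ 0.5276 -0.2073  0.0793] [ 0.528  -0.2072  0.0794]
[0.46159268 0.31429806 0.064     ] [0.46766459 0.14734338 0.064     ] 0.16706505784939144 [0.46462864 0.23082072 0.064     ] 92.0828509598507
[0.45986298 0.31579318 0.064     ] [0.46627896 0.1533385  0.064     ]
pencil1 [0.56  0.108]
pencil2 [0.435 0.108]
rule1 [ 0.578 -0.114]
rule2 [ 0.421 -0.112]
tub [0.789 0.14 ]
```

Heights, wing span (167 mm, should be 168) and the two views agree to about 4 mm. Using the mean: M/socket (0.465,0.232), L (0.497,0.009), S (0.5265,-0.2045), wing yaw +2°. Next I'll go to wing_b with the fingers shut and the jaws along x.

Call:
{"method": "jog_arm", "body": {"plan": [{"grip": 0, "dp": [0.0257, 0.0532, 0], "angular": [0, 0, 0.17]}, {"grip": 0, "dp": [0.0257, 0.0532, 0], "angular": [0, 0, 0.17]}, {"grip": 0, "dp": [0.0257, 0.0532, 0], "angular": [0, 0, 0.17]}, {"grip": 0, "dp": [0.0257, 0.0532, 0], "angular": [0, 0, 0.17]}, {"grip": 0, "dp": [0.0257, 0.0532, 0], "angular": [0, 0, 0.17]}, {"grip": 0, "dp": [0.0257, 0.0532, 0], "angular": [0, 0, 0.17]}, {"grip": 0, "dp": [0.0257, 0.0532, 0], "angular": [0, 0, 0.17]}, {"grip": 0, "dp": [0.0257, 0.0532, 0], "angular": [0, 0, 0.17]}, {"grip": 0, "dp": [0.0257, 0.0532, 0], "angular": [0, 0, 0]}, {"grip": 0, "dp": [0.0257, 0.0532, 0], "angular": [0, 0, 0]}, {"grip": 0, "dp": [0.0257, 0.0532, 0], "angular": [0, 0, 0]}, {"grip": 0, "dp": [0.0257, 0.0532, 0], "angular": [0, 0, 0]}, {"grip": 0, "dp": [0.0257, 0.0532, 0], "angular": [0, 0, 0]}, {"grip": 0, "dp": [0, 0, 0], "angular": [0, 0, 0]}]}}

```text
clock: 1.9
tool_pos: [0.4731, 0.1829, 0.2172]
eef_rot: [3.139, 0.001, 1.65]
force: [-0.2, -1.1, -0.5]
width: 0.0003
```

Call:
{"method": "jog_arm", "body": {"plan": [{"grip": 0, "dp": [-0.005, -0.025, 0], "angular": [0, 0, -0.04]}, {"grip": 0, "dp": [0, 0, -0.05], "angular": [0, 0, 0]}, {"grip": 0, "dp": [0, 0, -0.05], "angular": [0, 0, 0]}, {"grip": 0, "dp": [0, 0, -0.03], "angular": [0, 0, 0]}, {"grip": 0, "dp": [0, 0, 0], "angular": [0, 0, 0]}]}}

```text
clock: 2.52
tool_pos: [0.4662, 0.1543, 0.0842]
eef_rot: [3.139, 0.002, 1.608]
force: [-0.3, -0.8, -0.3]
width: 0.0004
```

Run:
```python
from h import *
m,im=snap('wrist','w1'); s=snap('side','s1')[1]
o=np.zeros((480,800,3),np.uint8); o[:,:]=0
o[:360,:480]=cv2.resize(im,(480,360))[:,:,::-1]
o[:300,480:800]=cv2.resize(s[330:480,230:390],(320,300))[:,:,::-1]
cv2.imwrite('pics/v1.png',o)
```

```text
(no output)
```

View pics/v1.png

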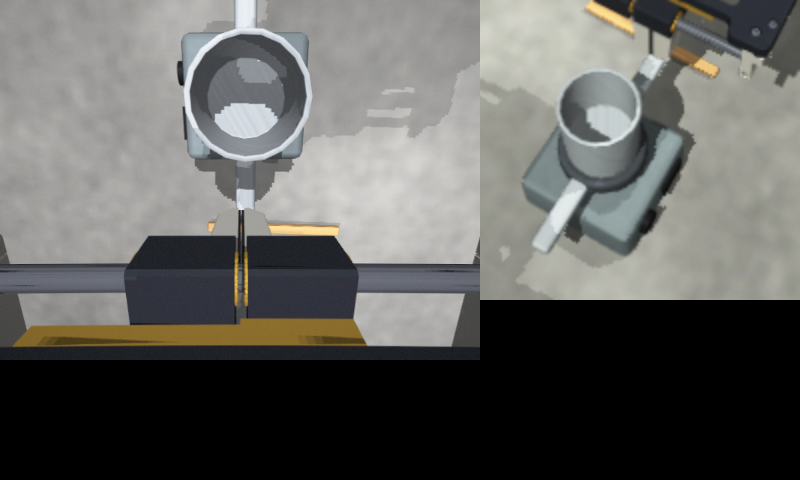

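The wrist view shows the cup rim centred at about (331,125) full-size, and the wing running straight into the finger tips at x≈244 (view). I'll check this against the estimate, moving in y if needed.

Run:
```python
from h import *
m=json.load(open('pics/w1.json'))
print(atz(m,(330.5,125.3),.123), atz(m,(187*4/3,94*4/3),.123),atz(m,(309*4/3,94*4/3),.123), proj(m,[sense()['tool_pos']]))
```

```text
[0.46596125 0.23463546 0.123     ] [0.43898301 0.23358688 0.123     ] [0.49305411 0.23561565 0.123     ] [[325.15385638 297.3917492 ]]
```

Call:
{"method": "jog_arm", "body": {"plan": [{"grip": 0, "dp": [0.001, 0.005, -0.012], "angular": [0, 0, 0]}, {"grip": 0, "dp": [0, 0, -0.008], "angular": [0, 0, 0]}, {"grip": 0, "dp": [0, 0, -0.004], "angular": [0, 0, 0]}, {"grip": 0, "dp": [0, 0, 0], "angular": [0, 0, 0]}]}}

```text
clock: 3.12
tool_pos: [0.4705, 0.1605, 0.0638]
eef_rot: [3.13, 0.0, 1.608]
force: [-1.9, -1.3, 2.5]
width: 0.0006
```

Call:
{"method": "jog_arm", "body": {"plan": [{"grip": 0, "dp": [-0.002, 0, -0.004], "angular": [0, 0, 0]}, {"grip": 0, "dp": [0, 0, -0.004], "angular": [0, 0, 0]}, {"grip": 0, "dp": [0, 0, -0.002], "angular": [0, 0, 0]}, {"grip": 0, "dp": [0, 0, 0], "angular": [0, 0, 0]}]}}

```text
clock: 3.62
tool_pos: [0.4701, 0.1607, 0.0556]
eef_rot: [3.126, -0.001, 1.608]
force: [-1.9, -1.5, 7.0]
width: 0.0005
```

Call:
{"method": "jog_arm", "body": {"plan": [{"grip": 0, "dp": [0, 0, -0.003], "angular": [0, 0, 0]}, {"grip": 0, "dp": [0, 0, -0.0015], "angular": [0, 0, 0]}, {"grip": 0, "dp": [0, 0, 0], "angular": [0, 0, 0]}, {"grip": 0, "dp": [0, 0, 0], "angular": [0, 0, 0]}]}}

```text
clock: 4.12
tool_pos: [0.4701, 0.1607, 0.0552]
eef_rot: [3.125, -0.001, 1.609]
force: [-1.9, -0.9, 7.9]
width: 0.0004
```

Run:
```python
from h import *
m,im=snap('wrist','w2'); s=snap('side','s2')[1]
o=np.zeros((480,800,3),np.uint8)
o[:360,:480]=cv2.resize(im,(480,360))[:,:,::-1]
o[:300,480:800]=cv2.resize(s[330:480,230:390],(320,300))[:,:,::-1]
cv2.imwrite('pics/v2.png',o)
```

```text
(no output)
```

View pics/v2.png

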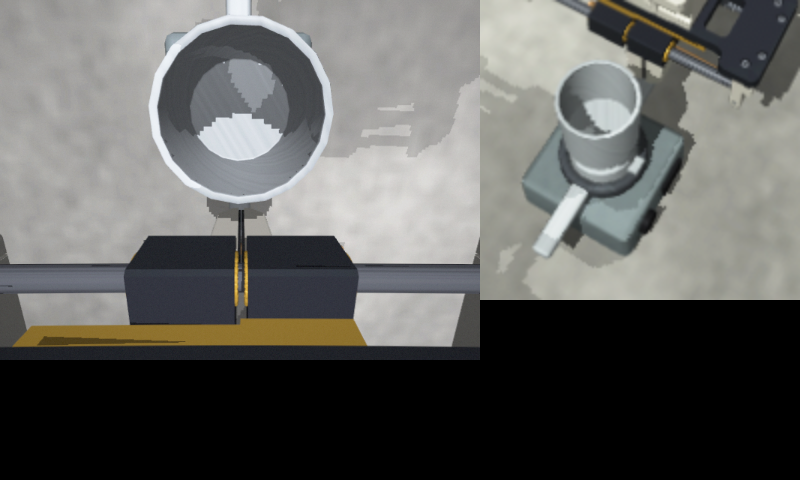

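The side crop shows the cup rim raised (rim centre about (599,100) against (599,108) before). I'll check this against a 12 mm rise.

Run:
```python
from h import *
m=json.load(open('pics/s2.json'));w=json.load(open('pics/w2.json'))
print(proj(m,[[.4655,.233,.123],[.4655,.233,.135]]))
for z in(.123,.135): print(atz(w,(240.5*4/3,109*4/3),z),np.linalg.norm(atz(w,(150*4/3,109*4/3),z)-atz(w,(331*4/3,109*4/3),z)))
```

```text
[[289.13670763 381.95723294]
 [288.71136811 377.7868716 ]]
[0.46573608 0.23499769 0.123     ] 0.06281263627277259
[0.46555539 0.23528742 0.135     ] 0.05507827015929971
```

The collar is down and the cup has popped (a 12 mm rise should give 4.2 px; I saw about 4). Refined cup centre: (0.4655,0.2345). Now lift off, open, and come over the cup.

Call:
{"method": "jog_arm", "body": {"plan": [{"grip": 0, "dp": [0, 0, 0.03], "angular": [0, 0, 0]}, {"grip": 0, "dp": [0, 0, 0.05], "angular": [0, 0, 0]}, {"grip": 0.5, "dp": [0, 0, 0.05], "angular": [0, 0, 0]}, {"grip": 1, "dp": [-0.002, 0.03, 0.01], "angular": [0.015, 0, 0]}, {"grip": 1, "dp": [-0.0025, 0.04, 0], "angular": [0, 0, 0]}, {"grip": 1, "dp": [0, 0, 0], "angular": [0, 0, 0]}, {"grip": 1, "dp": [0, 0, 0], "angular": [0, 0, 0]}]}}

```text
clock: 5.1
tool_pos: [0.4648, 0.232, 0.2005]
eef_rot: [3.122, -0.017, 1.608]
force: [0.6, 0.1, -0.4]
width: 0.0455
```

Call:
{"method": "jog_arm", "body": {"plan": [{"grip": 1, "dp": [0.0007, 0.0025, 0], "angular": [-0.017, 0.02, 0]}, {"grip": 1, "dp": [0, 0, 0], "angular": [0, 0, 0]}, {"grip": 1, "dp": [0, 0, 0], "angular": [0, 0, 0]}, {"grip": 1, "dp": [0, 0, 0], "angular": [0, 0, 0]}]}}

```text
clock: 5.6
tool_pos: [0.4658, 0.2329, 0.2]
eef_rot: [-3.138, 0.001, 1.606]
force: [0.6, 0.9, 0.0]
width: 0.0855
```

Call:
{"method": "jog_arm", "body": {"plan": [{"grip": 1, "dp": [0, 0.0015, -0.035], "angular": [0, 0, 0]}, {"grip": 1, "dp": [0, 0, -0.035], "angular": [0, 0, 0]}, {"grip": 1, "dp": [0, 0, -0.022], "angular": [0, 0, 0]}, {"grip": 1, "dp": [0, 0, 0], "angular": [0, 0, 0]}]}}

```text
clock: 6.1
tool_pos: [0.4661, 0.2341, 0.1063]
eef_rot: [-3.14, 0.0, 1.605]
force: [-0.5, 0.9, 0.2]
width: 0.093
```

Call:
{"method": "jog_arm", "body": {"plan": [{"grip": 0, "dp": [0, 0, 0], "angular": [0, 0, 0]}, {"grip": 0, "dp": [0, 0, 0], "angular": [0, 0, 0]}, {"grip": 0, "dp": [0, 0, 0], "angular": [0, 0, 0]}, {"grip": 0, "dp": [0, 0, 0], "angular": [0, 0, 0]}, {"grip": 0, "dp": [0, 0, 0], "angular": [0, 0, 0]}, {"grip": 0, "dp": [0, 0, 0], "angular": [0, 0, 0]}, {"grip": 0, "dp": [0, 0, 0], "angular": [0, 0, 0]}]}}

```text
clock: 6.98
tool_pos: [0.4674, 0.2345, 0.1093]
eef_rot: [3.14, -0.001, 1.605]
force: [-0.1, 0.2, -0.9]
width: 0.0564
```

The grip holds at 56.4 mm, as expected for the cup wall. Drawing it straight up.

Call:
{"method": "jog_arm", "body": {"plan": [{"grip": 0, "dp": [0, 0, 0.01], "angular": [0, 0, 0]}, {"grip": 0, "dp": [0, 0, 0.02], "angular": [0, 0, 0]}, {"grip": 0, "dp": [0, 0, 0.03], "angular": [0, 0, 0]}, {"grip": 0, "dp": [0, 0, 0.02], "angular": [0, 0, 0]}, {"grip": 0, "dp": [0, 0, 0], "angular": [0, 0, 0]}]}}

```text
clock: 7.6
tool_pos: [0.4672, 0.2344, 0.1937]
eef_rot: [3.139, -0.001, 1.605]
force: [-0.2, -0.0, -1.7]
width: 0.0562
```

Run:
```python
from h import *
print(sense()['width'],sense()['force'])
m,im=snap('wrist','w3'); s=snap('side','s3')[1]
o=np.zeros((480,800,3),np.uint8)
o[:360,:480]=cv2.resize(im,(480,360))[:,:,::-1]
o[:400,480:800]=cv2.resize(s[280:480,230:390],(320,400))[:,:,::-1]
cv2.imwrite('pics/v3.png',o)
```

```text
0.056157518350638105 [-1.89360558e-01 -8.71278324e-04 -1.74202680e+00]
```

View pics/v3.png

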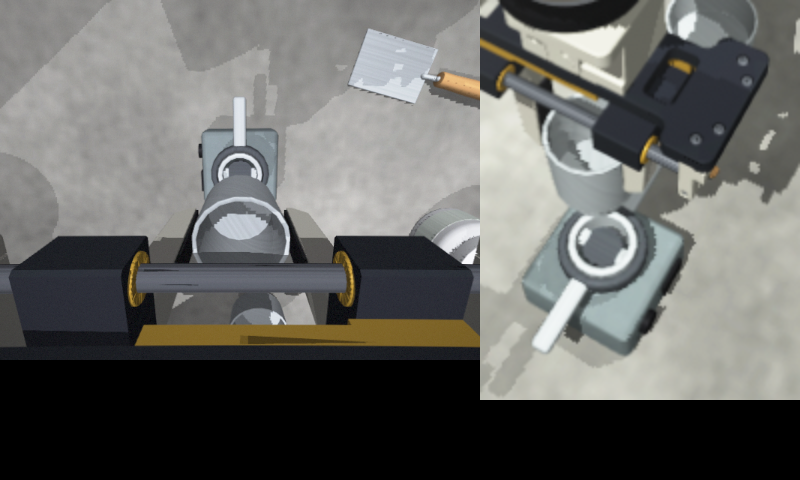

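The cup is out and upright in the jaws (about 1.5 N of weight) and the socket is empty. The collar wings are back in place. Moving over the large cup.

Call:
{"method": "jog_arm", "body": {"plan": [{"grip": 0, "dp": [0.003, -0.02, 0], "angular": [0, 0, 0]}, {"grip": 0, "dp": [0.005, -0.035, 0], "angular": [0, 0, 0]}, {"grip": 0, "dp": [0.005, -0.035, 0], "angular": [0, 0, 0]}, {"grip": 0, "dp": [0.005, -0.035, 0], "angular": [0, 0, 0]}, {"grip": 0, "dp": [0.005, -0.035, 0], "angular": [0, 0, 0]}, {"grip": 0, "dp": [0.003, -0.02, 0], "angular": [0, 0, 0]}, {"grip": 0, "dp": [0, 0, 0], "angular": [0, 0, 0]}, {"grip": 0, "dp": [0, 0, 0], "angular": [0, 0, 0]}]}}

```text
clock: 8.7
tool_pos: [0.4887, 0.0489, 0.184]
eef_rot: [-3.128, 0.0, 1.606]
force: [0.9, 0.4, -2.0]
width: 0.0563
```

Call:
{"method": "jog_arm", "body": {"plan": [{"grip": 0, "dp": [0.005, -0.02, 0], "angular": [0, -0.013, 0]}, {"grip": 0, "dp": [0.004, -0.017, 0], "angular": [0, 0, 0]}, {"grip": 0, "dp": [0, 0, -0.02], "angular": [0, 0, 0]}, {"grip": 0, "dp": [0, 0, -0.02], "angular": [0, 0, 0]}, {"grip": 0, "dp": [0, 0, 0], "angular": [0, 0, 0]}]}}

```text
clock: 9.32
tool_pos: [0.4979, 0.013, 0.1425]
eef_rot: [-3.14, 0.0, 1.609]
force: [-0.1, 0.1, -1.0]
width: 0.056
```

Run:
```python
from h import *
t=snap('top','t4')[1]; s=snap('side','s4')[1]
o=np.zeros((480,800,3),np.uint8)
o[:480,:400]=cv2.resize(t[235:331,256:336],(400,480),interpolation=2)[:,:,::-1]
o[:480,400:800]=cv2.resize(s[210:330,300:400],(400,480),interpolation=2)[:,:,::-1]
cv2.imwrite('pics/v4.png',o)
```

```text
(no output)
```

View pics/v4.png

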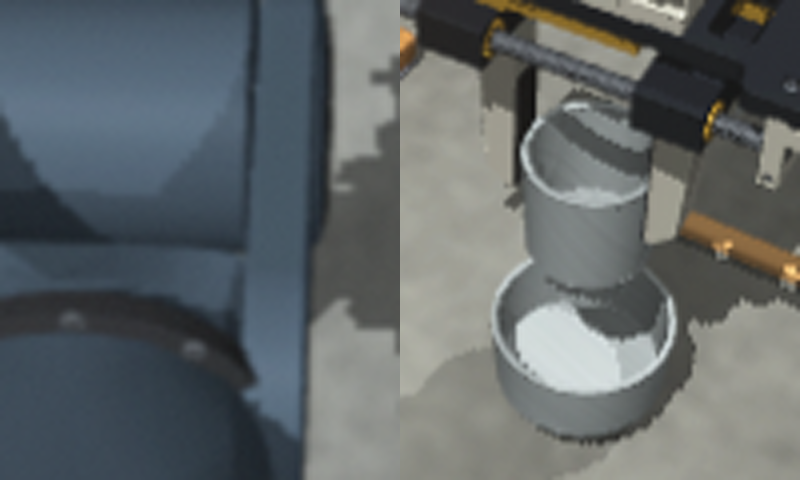

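The side view shows M (rim centre about (346.1,248.1) full-size) above L (rim centre about (345.6,289.5)), upright and roughly coaxial.

Run:
```python
from h import *
m=json.load(open('pics/s4.json'))
for z in (.165,.17,.175): print(atz(m,(346.1,248.1),z))
print(atz(m,(345.6,289.5),.06))
```

```text
[0.50076889 0.01229793 0.165     ]
[0.4987357  0.01649685 0.17      ]
[0.49670251 0.02069577 0.175     ]
[0.49665113 0.0118804  0.06      ]
```

Call:
{"method": "jog_arm", "body": {"plan": [{"grip": 0, "dp": [-0.001, -0.0025, -0.015], "angular": [0, 0, 0]}, {"grip": 0, "dp": [0, 0, -0.02], "angular": [0, 0, 0]}, {"grip": 0, "dp": [0, 0, -0.015], "angular": [0, 0, 0]}, {"grip": 0, "dp": [0, 0, -0.004], "angular": [0, 0, 0]}, {"grip": 0, "dp": [0, 0, 0], "angular": [0, 0, 0]}]}}

```text
clock: 10.05
tool_pos: [0.4985, 0.0102, 0.0884]
eef_rot: [3.138, 0.001, 1.609]
force: [-0.3, 0.0, -1.7]
width: 0.0563
```

Call:
{"method": "jog_arm", "body": {"plan": [{"grip": 0, "dp": [0, 0, -0.004], "angular": [0, 0, 0]}, {"grip": 0, "dp": [0, 0, -0.003], "angular": [0, 0, 0]}, {"grip": 0, "dp": [0, 0, -0.002], "angular": [0, 0, 0]}, {"grip": 0, "dp": [0, 0, 0], "angular": [0, 0, 0]}]}}

```text
clock: 10.55
tool_pos: [0.4992, 0.0102, 0.0798]
eef_rot: [3.136, 0.001, 1.61]
force: [0.0, 0.9, -1.3]
width: 0.0561
```

Call:
{"method": "jog_arm", "body": {"plan": [{"grip": 0, "dp": [-0.001, 0, -0.002], "angular": [0, 0.005, 0]}, {"grip": 0, "dp": [0, 0, -0.0015], "angular": [0, 0, 0]}, {"grip": 0, "dp": [0, 0, 0], "angular": [0, 0, 0]}]}}

```text
clock: 10.92
tool_pos: [0.4988, 0.0101, 0.0778]
eef_rot: [3.14, 0.001, 1.61]
force: [0.6, 0.2, -2.1]
width: 0.0564
```

Call:
{"method": "jog_arm", "body": {"plan": [{"grip": 0, "dp": [0, 0, -0.002], "angular": [0, 0, 0]}, {"grip": 0, "dp": [0, 0, -0.001], "angular": [0, 0, 0]}, {"grip": 0, "dp": [0, 0, 0], "angular": [0, 0, 0]}]}}

```text
clock: 11.3
tool_pos: [0.4997, 0.0099, 0.0777]
eef_rot: [3.138, 0.002, 1.61]
force: [0.1, 0.2, -2.1]
width: 0.0565
```

Call:
{"method": "jog_arm", "body": {"plan": [{"grip": 0, "dp": [0, 0, -0.003], "angular": [0, 0, 0]}, {"grip": 0, "dp": [-0.001, 0, -0.002], "angular": [0, 0, 0]}, {"grip": 0, "dp": [0, 0, 0], "angular": [0, 0, 0]}]}}

```text
clock: 11.68
tool_pos: [0.5014, 0.0097, 0.0772]
eef_rot: [3.131, 0.003, 1.61]
force: [-0.2, 0.4, -2.3]
width: 0.0562
```

Run:
```python
from h import *
s=sense(); print({k:np.round(s[k],3) for k in s})
m,im=snap('wrist','w5'); s=snap('side','s5')[1]
o=np.zeros((480,800,3),np.uint8)
o[:300,:400]=cv2.resize(im,(400,300))[:,:,::-1]
o[:480,400:800]=cv2.resize(s[230:350,300:400],(400,480),interpolation=2)[:,:,::-1]
cv2.imwrite('pics/v5.png',o)
```

```text
{'clock': np.float64(11.675), 'joint_pos': array([-0.073,  0.463,  1.899, -0.002,  0.769, -0.11 ]), 'qd': array([ 0.   , -0.009, -0.007, -0.001,  0.004,  0.   ]), 'effort': array([ 4.0000e-03, -4.9863e+01, -2.1662e+01,  4.3000e-02,  9.4000e-02,
        8.0000e-03]), 'tool_pos': array([0.501, 0.01 , 0.077]), 'eef_rot': array([3.131e+00, 3.000e-03, 1.610e+00]), 'force': array([-0.166,  0.411, -2.314]), 'wrist_torque': array([-0.043, -0.09 , -0.02 ]), 'width': np.float64(0.056)}
```

View pics/v5.png

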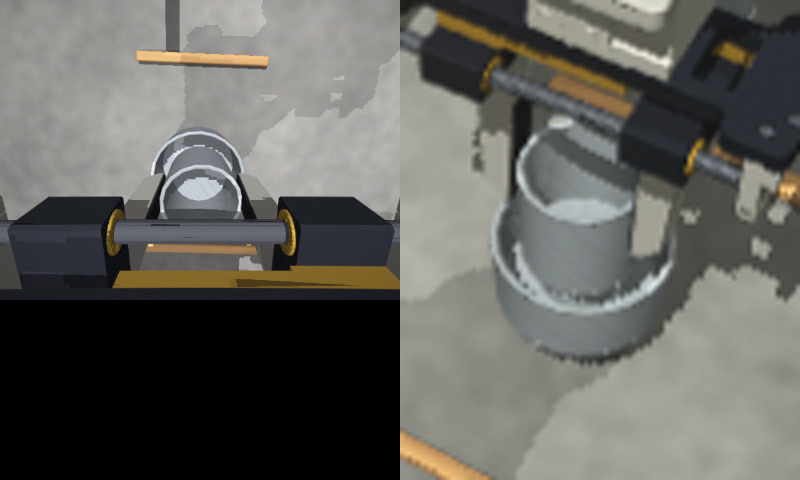

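M is inside L and upright, rim clear of L's wall all round. The force still reads the cup's weight, so it is not yet on the floor. Small steps seem to be lost to stiction, so I'll use one larger step.

Call:
{"method": "jog_arm", "body": {"plan": [{"grip": 0, "dp": [-0.003, 0, -0.005], "angular": [0, 0.01, 0]}, {"grip": 0, "dp": [0, 0, 0], "angular": [0, 0, 0]}]}}

```text
clock: 12.02
tool_pos: [0.5011, 0.0095, 0.0745]
eef_rot: [3.136, 0.003, 1.609]
force: [-0.1, 1.2, -1.8]
width: 0.0561
```

Call:
{"method": "jog_arm", "body": {"plan": [{"grip": 0, "dp": [-0.003, 0.001, -0.005], "angular": [0, 0.007, 0]}, {"grip": 0, "dp": [0, 0, 0], "angular": [0, 0, 0]}]}}

```text
clock: 12.28
tool_pos: [0.5013, 0.0101, 0.0721]
eef_rot: [3.135, 0.004, 1.609]
force: [0.8, -0.2, -0.7]
width: 0.0561
```

Call:
{"method": "jog_arm", "body": {"plan": [{"grip": 0, "dp": [-0.003, 0, -0.004], "angular": [0, 0.007, 0]}, {"grip": 0, "dp": [0, 0, 0], "angular": [0, 0, 0]}]}}

```text
clock: 12.52
tool_pos: [0.5017, 0.01, 0.0707]
eef_rot: [3.134, 0.004, 1.609]
force: [-0.3, 0.2, -1.6]
width: 0.0557
```

Run:
```python
from h import *
o=[]
for f in('w3','w5'):
    im=cv2.imread(f'pics/{f}.png'); o.append(cv2.resize(im[180:360,200:440],(800,600) if 0 else (400,300),interpolation=2))
snap('wrist','w6'); im=cv2.imread('pics/w6.png'); o.append(cv2.resize(im[180:360,200:440],(400,300),interpolation=2))
s=snap('side','s6')[1][230:350,300:460,::-1]; o.append(cv2.resize(s,(400,300),interpolation=2))
cv2.imwrite('pics/v6.png',np.vstack([np.hstack(o[:2]),np.hstack(o[2:])]))
for f,tz in(('w3',.1937),('w5',.0772)):
    m=json.load(open(f'pics/{f}.json'));c=-cv2.Rodrigues(np.array(m['rvec']))[0].T@np.array(m['tvec']);print(c)
    T=dict(w3=(.4672,.2344),w5=(.5014,.0097))[f]
    for d in(.02,.025,.03,.035): 
        a=np.linspace(0,2*np.pi,73);P=proj(m,np.c_[T[0]+.029*np.cos(a),T[1]+.029*np.sin(a),np.full(73,tz+d)])
        print(f,d,P.min(0).round(1),P.max(0).round(1))
```

```text
[0.46402453 0.3110469  0.35904458]
w3 0.02 [256.6 253.6] [387.5 372.3]
w3 0.025 [254.6 257.5] [389.6 379.2]
w3 0.03 [252.5 261.5] [391.8 386.6]
w3 0.035 [250.2 265.9] [394.2 394.5]
[0.49659648 0.08690015 0.24226444]
w5 0.02 [256.7 253.8] [387.6 372.1]
w5 0.025 [254.8 257.6] [389.8 379.1]
w5 0.03 [252.8 261.8] [392.1 386.5]
w5 0.035 [250.6 266.2] [394.5 394.4]
```

View pics/v6.png

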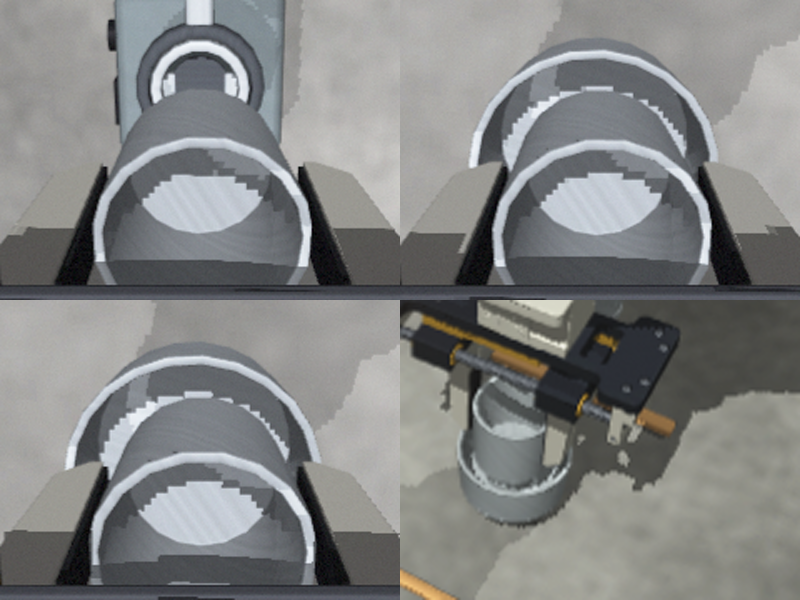

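Comparing the frames, between w5 and w6 the tool went 6.5 mm lower. The cup's rim moved up by about the same amount relative to the fingers (rim row 140→152, wider by 5). So the cup is already standing on L's floor and slipping in the pads. Release.

Call:
{"method": "jog_arm", "body": {"plan": [{"grip": 0.75, "dp": [0, 0, 0], "angular": [0, 0, 0]}, {"grip": 0.75, "dp": [0, 0, 0], "angular": [0, 0, 0]}, {"grip": 0.85, "dp": [0, 0, 0], "angular": [0, 0, 0]}, {"grip": 0.85, "dp": [0, 0, 0], "angular": [0, 0, 0]}, {"grip": 0.85, "dp": [0, 0, 0], "angular": [0, 0, 0]}, {"grip": 0.85, "dp": [0, 0, 0], "angular": [0, 0, 0]}]}}

```text
clock: 13.38
tool_pos: [0.5005, 0.0101, 0.0687]
eef_rot: [3.138, 0.004, 1.609]
force: [0.4, 0.5, -0.1]
width: 0.0791
```

Call:
{"method": "jog_arm", "body": {"plan": [{"grip": 0.85, "dp": [0, 0, 0.02], "angular": [0, 0, 0]}, {"grip": 0.85, "dp": [0, 0, 0.04], "angular": [0, 0, 0]}, {"grip": 0.85, "dp": [0, 0, 0.05], "angular": [0, 0, 0]}, {"grip": 0.85, "dp": [0, -0.04, 0.03], "angular": [0, 0, 0]}, {"grip": 0.85, "dp": [0, -0.05, 0], "angular": [0, 0, 0]}, {"grip": 0.85, "dp": [0, 0, 0], "angular": [0, 0, 0]}]}}

```text
clock: 14.12
tool_pos: [0.4996, -0.0822, 0.2137]
eef_rot: [3.138, 0.005, 1.611]
force: [-0.9, 0.5, -0.8]
width: 0.0793
```

Run:
```python
from h import *
w=snap('wrist','w7')[1];s=snap('side','s7')[1]
o=np.zeros((480,800,3),np.uint8)
o[:300,:400]=cv2.resize(w,(400,300))[:,:,::-1]
o[:480,400:800]=cv2.resize(s[210:330,300:400],(400,480),interpolation=2)[:,:,::-1]
cv2.imwrite('pics/v7.png',o)
```

```text
(no output)
```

View pics/v7.png

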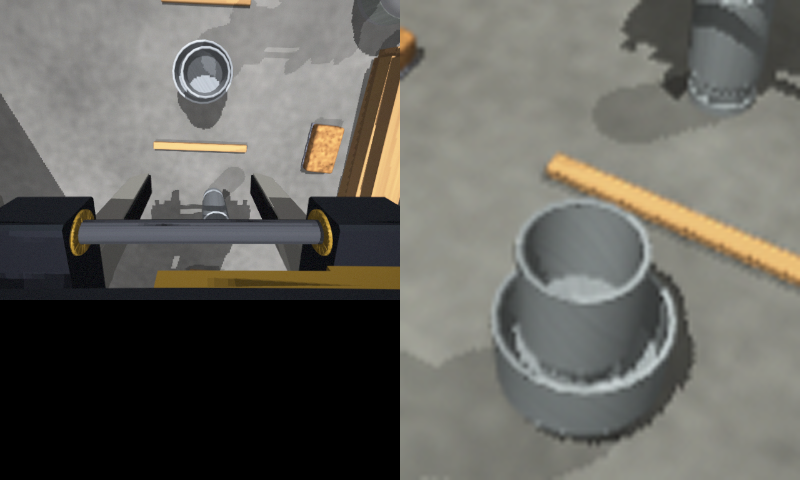

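M stands nested and upright in L: side-crop rim centres are M (582,252) and L (584,322), and in the wrist view the two rims are nearly concentric. Now to compute M's place relative to S with the same camera.

Run:
```python
from h import *
m=json.load(open('pics/s7.json'));w=json.load(open('pics/w7.json'))
print('M side',atz(m,(345.2,272.7),.103),'L',atz(m,(345.6,290.1),.06),'S',atz(m,(383.8,204.2),.084))
print('wrist M',atz(w,(327,112),.103),'L',atz(w,(324.5,113.5),.06))
```

```text
M side [0.50007047 0.01098503 0.103     ] L [0.4960159  0.01304323 0.06      ] S [ 0.52621808 -0.20219441  0.084     ]
wrist M [0.5000157  0.01056158 0.103     ] L [0.49865825 0.01165346 0.06      ]
```

Call:
{"method": "jog_arm", "body": {"plan": [{"grip": 0.85, "dp": [0.006, -0.03, 0], "angular": [0.005, 0.003, 0]}, {"grip": 0.85, "dp": [0.01, -0.045, 0], "angular": [0, 0, 0]}, {"grip": 0.85, "dp": [0.01, -0.035, 0], "angular": [0, 0, 0]}, {"grip": 0.85, "dp": [0, 0, 0], "angular": [0, 0, 0]}, {"grip": 0.85, "dp": [0, 0, 0], "angular": [0, 0, 0]}]}}

```text
clock: 14.85
tool_pos: [0.5263, -0.1864, 0.2117]
eef_rot: [-3.139, -0.004, 1.619]
force: [0.2, -0.4, 0.1]
width: 0.079
```

Call:
{"method": "jog_arm", "body": {"plan": [{"grip": 0.85, "dp": [0, -0.015, -0.03], "angular": [-0.004, 0, 0]}, {"grip": 0.85, "dp": [0, 0, -0.035], "angular": [0, 0, 0]}, {"grip": 0.85, "dp": [0, 0, -0.03], "angular": [0, 0, 0]}, {"grip": 0.85, "dp": [0, 0, 0], "angular": [0, 0, 0]}]}}

```text
clock: 15.35
tool_pos: [0.5263, -0.1958, 0.115]
eef_rot: [-3.139, -0.0, 1.625]
force: [0.5, -0.3, 0.6]
width: 0.0791
```

Call:
{"method": "jog_arm", "body": {"plan": [{"grip": 0.85, "dp": [0, -0.007, -0.005], "angular": [0, 0, 0]}, {"grip": 0.85, "dp": [0, 0, -0.03], "angular": [0, 0, 0]}, {"grip": 0.85, "dp": [0, 0, -0.02], "angular": [0, 0, 0]}, {"grip": 0.85, "dp": [0, 0, 0], "angular": [0, 0, 0]}]}}

```text
clock: 15.85
tool_pos: [0.5291, -0.2034, 0.0637]
eef_rot: [3.137, 0.003, 1.627]
force: [-0.7, 1.0, 0.5]
width: 0.0792
```

Call:
{"method": "jog_arm", "body": {"plan": [{"grip": 0.85, "dp": [-0.003, 0, -0.007], "angular": [0, 0.004, 0]}, {"grip": 0.85, "dp": [0, 0, 0], "angular": [0, 0, 0]}, {"grip": 0, "dp": [0, 0, 0], "angular": [0, 0, 0]}, {"grip": 0, "dp": [0, 0, 0], "angular": [0, 0, 0]}, {"grip": 0, "dp": [0, 0, 0], "angular": [0, 0, 0]}, {"grip": 0, "dp": [0, 0, 0], "angular": [0, 0, 0]}, {"grip": 0, "dp": [0, 0, 0], "angular": [0, 0, 0]}, {"grip": 0, "dp": [0, 0, 0], "angular": [0, 0, 0]}]}}

```text
clock: 16.85
tool_pos: [0.5276, -0.2042, 0.0598]
eef_rot: [3.137, 0.006, 1.627]
force: [-0.4, 0.2, -0.1]
width: 0.0408
```

Grip holds at 40.8 mm (about 41 expected). The cup was standing when gripped at tip z 0.0598, so nested the tip should be at 0.114. Lift and carry to about (0.5003, 0.009).

Call:
{"method": "jog_arm", "body": {"plan": [{"grip": 0, "dp": [0, 0, 0.03], "angular": [0, 0, 0]}, {"grip": 0, "dp": [0, 0, 0.05], "angular": [0, 0, 0]}, {"grip": 0, "dp": [0, 0, 0.05], "angular": [0, 0, 0]}, {"grip": 0, "dp": [-0.003, 0.025, 0.01], "angular": [0, 0, 0]}, {"grip": 0, "dp": [-0.006, 0.045, 0], "angular": [0, 0, 0]}, {"grip": 0, "dp": [-0.006, 0.045, 0], "angular": [0, 0, 0]}, {"grip": 0, "dp": [-0.006, 0.045, 0], "angular": [0, 0, 0]}, {"grip": 0, "dp": [-0.003, 0.025, 0], "angular": [0, 0, 0]}, {"grip": 0, "dp": [0, 0, 0], "angular": [0, 0, 0]}, {"grip": 0, "dp": [0, 0, 0], "angular": [0, 0, 0]}]}}

```text
clock: 18.1
tool_pos: [0.5007, -0.0141, 0.2032]
eef_rot: [3.139, 0.004, 1.626]
force: [0.1, 0.3, -1.1]
width: 0.0408
```

Call:
{"method": "jog_arm", "body": {"plan": [{"grip": 0, "dp": [0, 0.021, -0.005], "angular": [0, 0, 0]}, {"grip": 0, "dp": [0, 0, -0.015], "angular": [0, 0, 0]}, {"grip": 0, "dp": [0, 0, 0], "angular": [0, 0, 0]}]}}

```text
clock: 18.48
tool_pos: [0.5011, 0.0043, 0.1819]
eef_rot: [3.139, 0.005, 1.623]
force: [0.3, 0.4, -0.7]
width: 0.0408
```

Run:
```python
from h import *
print(sense()['tool_pos'],sense()['eef_rot'])
w=snap('wrist','w8')[1];s=snap('side','s8')[1]
o=np.zeros((600,800,3),np.uint8)
o[:300,:400]=cv2.resize(w[180:360,200:440],(400,300))[:,:,::-1]
o[:600,400:800]=cv2.resize(s[180:330,300:400],(400,600),interpolation=2)[:,:,::-1]
cv2.imwrite('pics/v8.png',o)
```

```text
[0.50106803 0.00425949 0.18193588] [3.13921896 0.00484891 1.62334628]
```

View pics/v8.png

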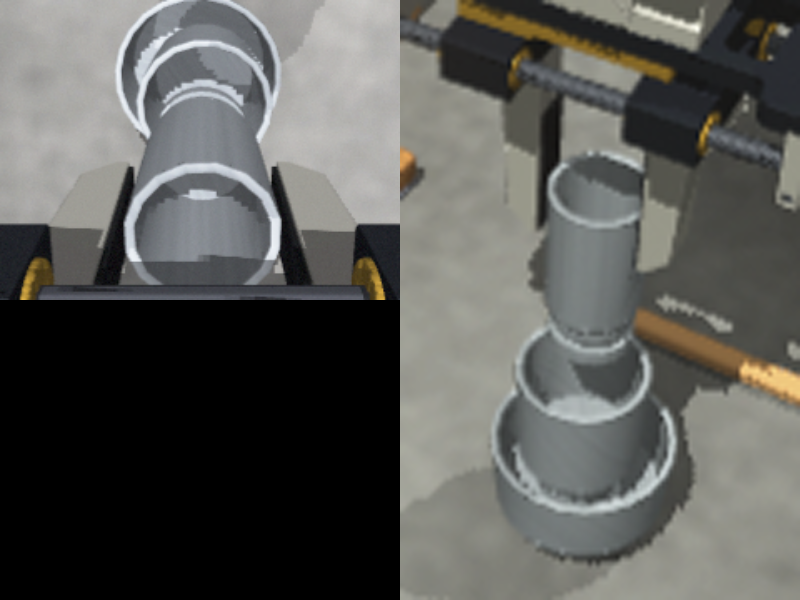

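Run:
```python
from h import *
m=json.load(open('pics/s8.json'));a=np.linspace(0,6.2832,73)
for y in(.0043,.0063,.0083):
    for r,z in((.021,.2061),(.018,.1221)):
        P=(proj(m,np.c_[.5011+r*np.cos(a),y+r*np.sin(a),np.full(73,z)])-[300,180])*4+[400,0]
        print(y,z,P.min(0).round(),P.max(0).round())
```

```text
0.0043 0.2061 [544. 149.] [653. 225.]
0.0043 0.1221 [545. 298.] [631. 363.]
0.0063 0.2061 [541. 152.] [651. 229.]
0.0063 0.1221 [543. 301.] [629. 366.]
0.0083 0.2061 [539. 155.] [648. 232.]
0.0083 0.1221 [541. 304.] [627. 369.]
```

The side view shows S upright above M, rim at (595,190), about 4 mm short in y as the tool pose also says. The wrist view has the rims within about 1.5 mm in x. Correct y by +4.5 mm and descend.

Call:
{"method": "jog_arm", "body": {"plan": [{"grip": 0, "dp": [0, 0.006, 0], "angular": [0, 0, 0]}, {"grip": 0, "dp": [0, 0, -0.01], "angular": [0, 0, 0]}, {"grip": 0, "dp": [0, 0, 0], "angular": [0, 0, 0]}]}}

```text
clock: 18.95
tool_pos: [0.502, 0.01, 0.1729]
eef_rot: [3.136, 0.005, 1.622]
force: [0.3, 0.1, -0.9]
width: 0.0404
```

Call:
{"method": "jog_arm", "body": {"plan": [{"grip": 0, "dp": [-0.002, -0.001, -0.015], "angular": [0, 0.003, 0]}, {"grip": 0, "dp": [-0.001, 0, -0.015], "angular": [0, 0, 0]}, {"grip": 0, "dp": [0, 0, -0.01], "angular": [0, 0, 0]}, {"grip": 0, "dp": [0, 0, -0.006], "angular": [0, 0, 0]}, {"grip": 0, "dp": [0, 0, 0], "angular": [0, 0, 0]}]}}

```text
clock: 19.58
tool_pos: [0.4983, 0.0089, 0.1229]
eef_rot: [3.141, 0.005, 1.622]
force: [0.8, -0.2, -0.9]
width: 0.0409
```

Call:
{"method": "jog_arm", "body": {"plan": [{"grip": 0, "dp": [0.001, 0, -0.004], "angular": [0, 0, 0]}, {"grip": 0, "dp": [0, 0, -0.004], "angular": [0, 0, 0]}, {"grip": 0, "dp": [0, 0, 0], "angular": [0, 0, 0]}]}}

```text
clock: 19.95
tool_pos: [0.4998, 0.0089, 0.1149]
eef_rot: [3.14, 0.005, 1.622]
force: [0.4, 0.3, 0.1]
width: 0.0409
```

Call:
{"method": "jog_arm", "body": {"plan": [{"grip": 0, "dp": [0, 0, -0.003], "angular": [0, 0, 0]}, {"grip": 0, "dp": [0, 0, 0], "angular": [0, 0, 0]}]}}

```text
clock: 20.2
tool_pos: [0.5015, 0.0088, 0.114]
eef_rot: [3.136, 0.006, 1.623]
force: [-0.5, -0.4, -2.0]
width: 0.0406
```

At the computed height (0.114). Opening gently, then lifting.

Call:
{"method": "jog_arm", "body": {"plan": [{"grip": 0.55, "dp": [0, 0, 0], "angular": [0, 0, 0]}, {"grip": 0.6, "dp": [0, 0, 0], "angular": [0, 0, 0]}, {"grip": 0.7, "dp": [0, 0, 0], "angular": [0, 0, 0]}, {"grip": 0.8, "dp": [0, 0, 0], "angular": [0, 0, 0]}, {"grip": 0.8, "dp": [0, 0, 0], "angular": [0, 0, 0]}, {"grip": 0.8, "dp": [0, 0, 0], "angular": [0, 0, 0]}, {"grip": 0.8, "dp": [0, 0, 0.03], "angular": [0, 0, 0]}, {"grip": 0.8, "dp": [0, 0, 0.05], "angular": [0, 0, 0]}, {"grip": 0.8, "dp": [0, 0, 0.05], "angular": [0, 0, 0]}, {"grip": 0.8, "dp": [0, -0.05, 0], "angular": [0, 0, 0]}, {"grip": 0.8, "dp": [0, -0.05, 0], "angular": [0, 0, 0]}, {"grip": 0.8, "dp": [0, -0.03, 0], "angular": [0, 0, 0]}, {"grip": 0.8, "dp": [0, 0, 0], "angular": [0, 0, 0]}]}}

```text
clock: 21.82
tool_pos: [0.5005, -0.1245, 0.2485]
eef_rot: [3.135, 0.007, 1.624]
force: [0.3, -0.2, 0.1]
width: 0.0743
```

Run:
```python
from h import *
w=snap('wrist','w9')[1];s=snap('side','s9')[1]
o=np.zeros((600,800,3),np.uint8)
o[:300,:400]=cv2.resize(w,(400,300))[:,:,::-1]
o[300:,:400]=cv2.resize(s,(400,300))[:,:,::-1]
o[:600,400:800]=cv2.resize(s[180:330,300:400],(400,600),interpolation=2)[:,:,::-1]
cv2.imwrite('pics/v9.png',o)
m=json.load(open('pics/s9.json'));a=np.linspace(0,6.2832,73)
for n,r,z in(('S',.021,.138),('M',.029,.103),('L',.041,.06)):
    P=(proj(m,np.c_[.5003+r*np.cos(a),.0108+r*np.sin(a),np.full(73,z)])-[300,180])*4+[400,0]
    print(n,P.min(0).round(),P.max(0).round())
```

```text
S [533. 278.] [636. 355.]
M [512. 319.] [649. 424.]
L [483. 362.] [669. 509.]
```

View pics/v9.png

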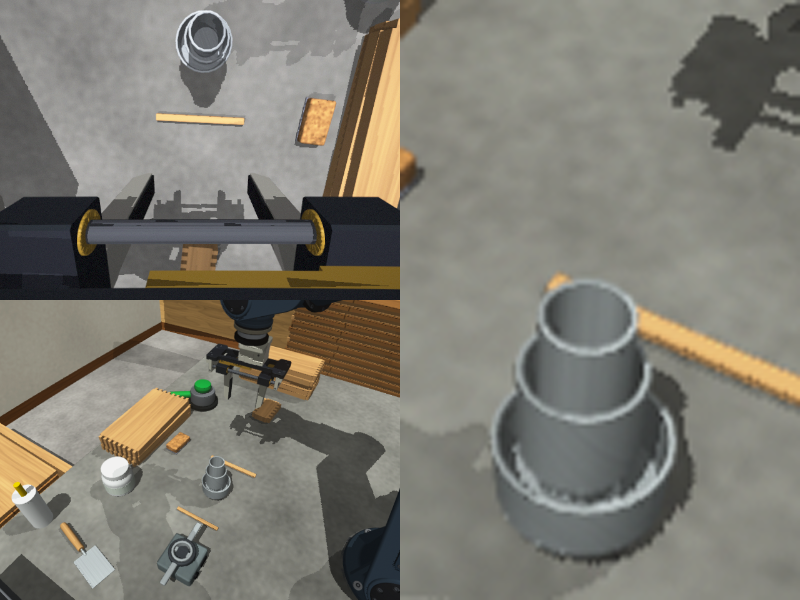

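All three cups are nested upright. S's rim spans x 538–638, y 279–355 in the crop, against 533–636, 278–355 predicted for a full nest. The collar wings are up, the bystanders are in place and the gripper is clear. Handing in.

```bash
python3 -c "
from plant import *
print(job_done())"
```

```text
the job is handed in; nothing more can be done
None
```

The three cups are nested upright on the bench, and I handed the job in at about 22 s of the 72 s. I pushed the collar down on wing_b until the middle cup popped up, lifted that cup out, stood it in the largest cup, then stood the smallest cup inside it.

**Last checks:**
- **Smallest cup:** in the final side picture its rim matched the predicted fully nested position to about 1 pixel.
- **Middle cup:** after its release, the side and wrist cameras put it within 1 mm of each other. It stood roughly 2–4 mm off the largest cup's axis; the limit is 16 mm.
- **Everything else:** the collar wings looked back up, the other things on the bench looked unmoved, and the gripper was clear. I judged these by eye, without measuring.

**What disagreed:**
- **Camera offset:** the top camera read positions about 4.5 mm lower in y than the side camera. I used the side values, because they matched the tool and the wrist camera.
- **Force reading:** it never clearly showed the middle cup touching the largest cup's floor, so I kept lowering and the cup slipped about 6 mm in the fingers. I recognised this from the pictures before letting go, and the cup ended upright at the right height.

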